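# Find and mark where the fan wheel rubs

## Task

The fan wheel of this opened fume extractor drags at one hidden place somewhere in its turn. Slowly turn the wheel by its upright steel post, feeling for where the drag rises, and leave it standing in the middle of that tight patch; then stand the small brass marker upright on the housing's flat rim, in line with the wheel's post and rib, and let go. Be gentle with the wheel and leave the other things on the bench where they are.

Things in the scene. Friction and masses are not known exactly. Their poses are not given: they have to be found in the camera images.
- shroud: Fixed round grey fan housing, 260 mm wide, on a square steel plate 270 x 270 x 10 mm. Opening 180 mm, so its flat top rim is 40 mm wide (middle 110 mm from the axis). Origin on the wheel's axis, 10 mm above the bench, z up; rim top 40 mm above the origin.
- wheel: Black fan wheel, disc 174 mm wide, in the housing; turns about the housing's upright axis, any number of turns both ways, and stays where left. Origin on the axis in the disc's top face, 42 mm above the bench; z up, x from the hub along the rib to the post. Hub 44 mm wide, 14 mm high; eight thin radial vanes 8 mm high and, along +x, one rib 8 mm wide, 7 mm high, from hub to edge.
- post_top (a point): Centre of the top of the wheel's upright round steel post: 14 mm wide, 42 mm high above the disc (top 84 mm above the bench), 60 mm from the axis. It is fixed to the wheel, so it twists in the fingers as the wheel goes round. Free turning takes about 1.3 N sideways at the post. Grip it lightly (15 N is enough, over 25 N is rough).
- hub_top (a point): Centre of the hub's top, 56 mm above the bench. Tight patch: a hidden bump under the rib rubs in one patch 0.48 rad wide of each turn, unmarked, never within 0.4 rad of the start. In it the sideways force to turn at the post grows smoothly from 1.3 N to 6 to 10 N near the middle, then falls again; the wheel stays where left there too.
- rim_point (a point): The point on the wheel's x axis at 110 mm from the axis, at the height of the rim's top: the middle of the rim in line with the rib and post. Turns with the wheel, same axes as the wheel (x outwards).
- marker: Loose turned brass marker, 70 g or so: round foot 26 mm wide and 7 mm high, stem 16 mm wide, 36 mm high in all. Origin in the centre of its underside, z up. Stands on the bench near the housing.
- solder_tin: Bystander: low round brass tin, 44 mm wide, 18 mm high; origin under its centre.
- wool_can: Bystander: aluminium can with copper wool, 64 mm wide, 42 mm high; origin under its centre.
- card_tube: Bystander: upright cardboard tube, 80 mm wide, 105 mm high; origin under its centre.
- board: Bystander: circuit board 90 x 60 mm, 13 mm high with its parts; origin under its centre.
- driver: Bystander: screwdriver lying along its x axis, 160 mm long.

How it is judged:
By the outcome, as a careful person would: the job done as asked, in the order asked, and still so for the second after the job is handed in, with the robot touching nothing.
It also fails if it takes over 72 s, if anything falls off the work surface, if the arm or the gripper's body presses on something with over 40 N, if the wrist force passes 120 N, or if a joint passes its speed limit or range.

## Robot

A 6-joint arm with a two-finger parallel gripper is mounted at the origin on the work surface. World frame = base frame: x ahead of the robot, y to its left, z up, the work surface at z = 0. Lengths are in m, angles in degrees, forces in N, time in s.
With the tool pointing down it reaches from about 0.3 to 0.75 m from the base axis. Payload 8.5 kg.
Tool frame: the origin (TCP) lies on the centre line of the jaws, within the pads' length; the fingertips stand 11 mm ahead of it and the grasp point (between the pads) lies 8 mm behind it; z points along the fingers, y is the line along which they close (so a half turn about z gives the same grasp; the last joint's range is limited). The gripper opens to 85 mm and grips with 20 to 120 N. Pads are 22 mm wide; open, the fingers measure 114 mm over their backs; the gripper's body (76 mm by 85 mm) begins 54 mm behind the grasp point. The pads swing forward as they close: fully open they stand 13 mm farther back than shut.
Start: joints at [53.554, 21.807, 74.336, -0, 83.858, -12.336], TCP at [0.225, 0.502, 0.242] pointing down, gripper open.
Joint ranges: [-178.18, 178.18], [-50.72, 133.34], [12.68, 142.11], [-81.47, 261.47], [9.98, 163.14], [-165.26, 165.26]. Speed limits (degrees/s): [136.94, 136.94, 180, 180, 180, 180].

## Interface

Orientations are given as a 3x3 rotation matrix whose columns are the frame's x, y, z axes.
In Python, from rig import env gives the robot as it stands.
- The arm moves only by the shell command python3 nudge.py 'ROWS' [FORCE]. ROWS is a JSON list that holds a single list of rows (three levels of brackets), with 1 to 10 rows, each of 5 numbers: dx, dy, dz in m, then a turn about the tool's z in degrees, then the finger opening in m; each row shifts and turns the commanded pose from where the row before left it, along the tool's axes as they then stand; what a row does not reach is not made up. A row lasts 1/10 s, in which the tool goes at most 0.05 m and 8.59 degrees, less where a joint would pass 70% of its speed; a pose out of reach is approached as far as the arm can. The fingers move at their own pace and stop on an object; FORCE is the grip in N (left out, the last holds). Time passes only in rows, so rows that do not move let the fingers close. It prints the time, the measured TCP pose, the force, the opening and the grip force at its end. Input that does not fit is refused with a message, and nothing moves.
- env.observe(): the state, without advancing time (a new reading comes with each control period).
- env.get_image(name): name is "scene" or "top"; returns a dict with "pixels" (400x640x3 uint8, red, green, blue), "K" (3x3 intrinsics, pixels), "distortion" ([k1, k2, p1, p2, k3] as OpenCV has them; the pictures are not rectified), "extrinsics" (4x4, takes a point from world to camera coordinates). Camera axes: x right, y down, z forward; pixel columns grow to the right and rows downward; lengths in m; the calibration is good to about 2 mm. A picture is of the moment at which its call begins. There is no depth.
- env.close_job(): hands the job in; it is judged then, once.
The state is a dict: "time_s": time; "q": joint angles; "qvel": joint speeds; "joint_efforts": joint torques, N m; "position": TCP position; "tool_rot": TCP orientation; "ft_force": force on the tool from outside, world axes, zero at the start; "wrist_torque": the same for the moment, N m; "grip_width": finger opening in m; "gripper_force": force on a finger pad.
Only numpy, scipy, OpenCV 4.12 (cv2) and the standard library are available. Lean on these libraries where they do the work, as an engineer would, in place of code of your own. Each camera call takes 0.05 s, during which the arm holds its last target. There are 200 camera calls.

## Working session

There is one attempt and no reset: what is moved stays moved. The work goes in short steps, Python scripts to look and compute and a shell command to move; the robot and the scene stay as the last step left them, time stands still between calls to the robot, and variables do not carry over. Pictures are saved under pics/ and viewed, at most 10 in all, crops included, and the job is handed in when it is done.

```bash
ls; mkdir -p pics; python3 - <<'E'
from rig import env
import cv2
for n in("scene","top"):
    d=env.get_image(n);cv2.imwrite(f"pics/{n}0.png",d["pixels"][:,:,::-1]);print(d["K"],d["distortion"],d["extrinsics"])
print(env.observe())
E
```

```text
nudge.py
pics
rig.py
[[409.64826934   0.         318.95503331]
 [  0.         409.64826934 198.48864936]
 [  0.           0.           1.        ]] [0.02704177 0.         0.         0.         0.        ] [[ 0.05720342  0.99820776  0.01757967 -0.09798868]
 [ 0.66214317 -0.02475461 -0.74896838 -0.32178668]
 [-0.74719087  0.05448381 -0.66237249  1.41834833]
 [ 0.          0.          0.          1.        ]]
[[430.54556561   0.         318.11200624]
 [  0.         430.54556561 205.93523284]
 [  0.           0.           1.        ]] [0.01019692 0.         0.         0.         0.        ] [[-0.0100607  -0.99977066  0.01890531  0.04974295]
 [-0.98812558  0.00704113 -0.153487    0.60033714]
 [ 0.15331869 -0.020225   -0.9879698   0.96155709]
 [ 0.          0.          0.          1.        ]]
{'time_s': 0.1, 'q': array([ 5.35514683e+01,  2.18375515e+01,  7.43781324e+01,  2.32432347e-04,
        8.38580898e+01, -1.23365653e+01]), 'qvel': array([ 0.07036463, -0.07492332, -0.01762856,  0.07817543,  0.00491764,
       -0.01776269]), 'joint_efforts': array([ 4.16793235e-03, -4.49221480e+01, -2.31656581e+01, -1.01711967e-04,
        3.70061942e-03, -7.54448621e-06]), 'position': array([0.22454901, 0.50181104, 0.24178297]), 'tool_rot': array([[-9.12748591e-01,  4.08521015e-01, -7.68204514e-04],
       [ 4.08521642e-01,  9.12748049e-01, -1.03333244e-03],
       [ 2.79039154e-04, -1.25700090e-03, -9.99999171e-01]]), 'ft_force': array([-0.4017699 ,  0.58064102,  0.21708453]), 'wrist_torque': array([ 4.62618081e-03,  1.37908017e-05, -6.47467204e-02]), 'gripper_force': 0.0, 'grip_width': 0.08526256161223193}
```
View pics/scene0.png

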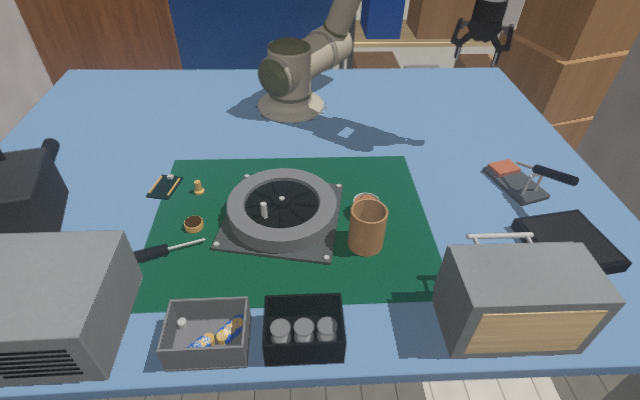

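View pics/top0.png

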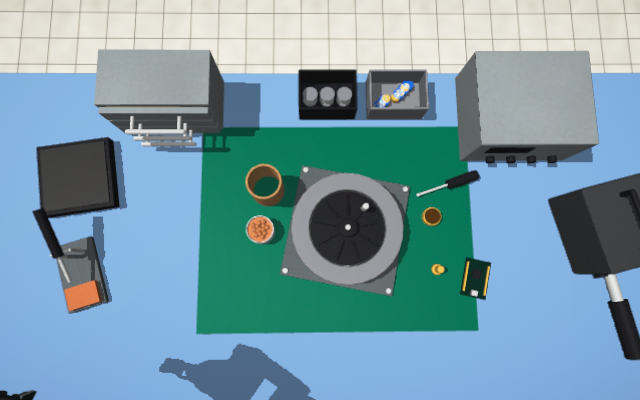

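Scene: housing in the middle with post left-front at (264,210), marker at (199,187). Top: hub about (347,227), post top about (366,206), marker about (438,269), tin (432,216), can (260,229), tube (265,184), board (476,279). I'll zoom in to measure them more exactly.

```bash
cat > h.py <<'E'
import cv2,numpy as np
from rig import env
def at(d,u,v,z):
    p=cv2.undistortPoints(np.array([[[u,v]]],float),d["K"],np.array(d["distortion"]))[0,0]
    E=d["extrinsics"];R=E[:3,:3];c=-R.T@E[:3,3];r=R.T@[p[0],p[1],1]
    return c+r*(z-c[2])/r[2]
def px(d,P):
    E=d["extrinsics"];return cv2.projectPoints(np.array([P],float),cv2.Rodrigues(E[:3,:3])[0],E[:3,3],d["K"],np.array(d["distortion"]))[0][0,0]
E
python3 - <<'E'
from h import *
t=env.get_image("top")
im=t["pixels"][:,:,::-1]
c=cv2.resize(im[165:305,285:485],None,fx=4,fy=4,interpolation=cv2.INTER_CUBIC);cv2.imwrite("pics/topz.png",c)
# rim outer circle: grey fit
hub=at(t,347.5,227,.056);post=at(t,366,206,.084);print(hub,post,at(t,438,268,.036))
# marker yellow centroid
hsv=cv2.cvtColor(im.copy(),cv2.COLOR_BGR2HSV)
m=cv2.inRange(hsv,(15,120,100),(35,255,255));m[:, :420]=0;m[:,455:]=0;m[:255]=0;m[285:]=0
ys,xs=np.nonzero(m);print(xs.min(),xs.max(),ys.min(),ys.max(),xs.mean(),ys.mean())
E
```

```text
[ 0.54963134 -0.02236827  0.056     ] [ 0.59390952 -0.06263361  0.084     ] [ 0.45450774 -0.2324849   0.036     ]
432 443 264 274 437.25961538461536 268.9326923076923
```

View pics/topz.png

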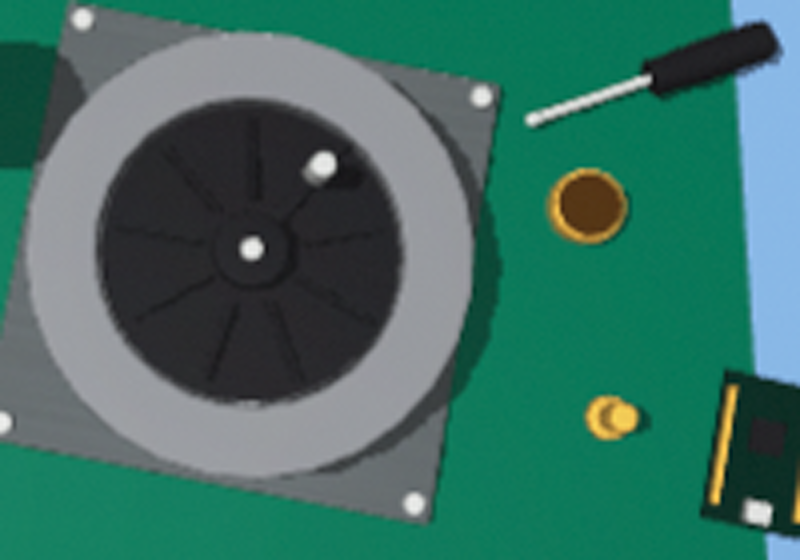

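```bash
python3 - <<'E'
from h import *
t=env.get_image("top");s=env.get_image("scene")
im=s["pixels"][:,:,::-1]
c=cv2.resize(im[160:275,140:360],None,fx=3.6,fy=3.6,interpolation=cv2.INTER_CUBIC);cv2.imwrite("pics/scz.png",c)
hub=at(t,347.6,226.6,.056);post=at(t,365.4,205.4,.084);print("hub",hub,"rimfit",at(t,347.1,228.1,.05));d=(post-hub)[:2];print("post",post,np.hypot(*d),np.degrees(np.arctan2(d[1],d[0])))
print("marker top",at(t,440.4,268.6,.036),"foot",at(t,436.6,269.1,.007))
for n,u,v,z in(("tin",432,216,.018),("board",476,279,.005),("can",260,229,.042),("tube",265,182,.105)):print(n,at(t,u,v,z))
for P in(hub,post,at(t,440.4,268.6,.036)):print(px(s,P), (px(s,P)-[140,160])*3.6)
o=env.observe();print(o["time_s"],o["position"],o["tool_rot"].round(3))
E
```

```text
hub [ 0.55055406 -0.02261783  0.056     ] rimfit [ 0.54771156 -0.02192027  0.05      ]
post [ 0.59528826 -0.06131495  0.084     ] 0.05914909702096581 -40.861304352106394
marker top [ 0.45308005 -0.23800202  0.036     ] foot [ 0.45217856 -0.2375714   0.007     ]
tin [ 0.57859843 -0.22993664  0.018     ]
board [ 0.42799549 -0.33124687  0.005     ]
can [0.54808304 0.18006909 0.042     ]
tube [0.64604129 0.16287674 0.105     ]
[281.69391161 199.0709492 ] [510.0980818 140.6554171]
[263.53668602 203.41089533] [444.73206968 156.27922319]
[197.29317794 181.61656864] [206.25544057  77.81964712]
0.25 [0.22460871 0.50190716 0.24204167] [[-0.913  0.408 -0.   ]
 [ 0.408  0.913 -0.001]
 [ 0.    -0.001 -1.   ]]
```

View pics/scz.png

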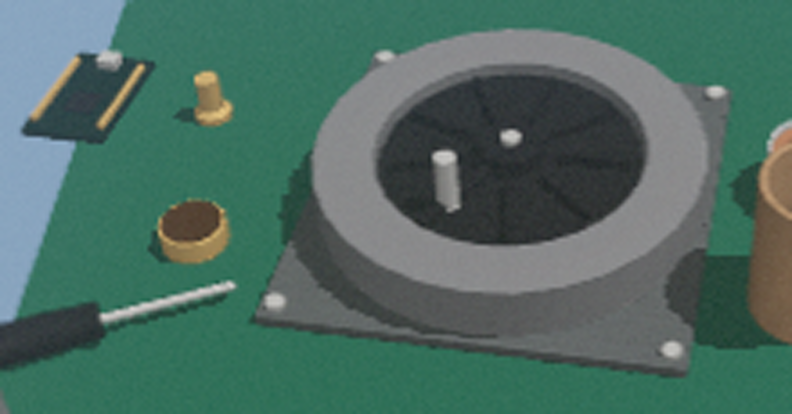

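Crop of the scene view: hub top (511,137), post top (444,157) and marker top (206,77), all within about 1 px of the top-view predictions. The axis is at about (0.549, -0.022) and the post at (0.595, -0.061), r 60 mm. Next I move above the post.

```bash
python3 nudge.py '[[[-0.0355,-0.0227,0,0,0.045],[-0.0355,-0.0227,0,0,0.045],[-0.0355,-0.0227,0,0,0.045],[-0.0355,-0.0227,0,0,0.045],[-0.0355,-0.0227,0,0,0.045],[-0.0355,-0.0227,0,0,0.045],[-0.0355,-0.0227,0,0,0.045],[-0.0355,-0.0227,0,0,0.045]]]' 20
python3 nudge.py '[[[-0.0355,-0.0227,0,0,0.045],[-0.0355,-0.0227,0,0,0.045],[-0.0355,-0.0227,0,0,0.045],[-0.0355,-0.0227,0,0,0.045],[-0.0355,-0.0227,0,0,0.045],[-0.0355,-0.0227,0,0,0.045],[-0.0355,-0.0227,0,0,0.045],[-0.0355,-0.0227,0,0,0.045]]]'
python3 nudge.py '[[[0,0,0,8.2,0.045],[0,0,0,8.2,0.045],[0,0,0,8.2,0.045],[0,0,0,8.2,0.045],[0,0,0,8.2,0.045],[0,0,0,8.2,0.045],[0,0,0,8.2,0.045],[0,0,0,8.2,0.045]]]'
python3 nudge.py '[[[0,0,0,8.2,0.045],[0,0,0,8.2,0.045],[0,0,0,8.2,0.045],[0,0,0,8.2,0.045],[0,0,0,8.2,0.045],[0,0,0,8.2,0.045],[0,0,0,8.2,0.045],[0,0,0,8.2,0.045]]]'
python3 nudge.py '[[[0,0,0,8.2,0.045],[0,0,0,8.2,0.045],[0,0,0,8.2,0.045],[0,0,0,8.2,0.045],[0,0,0,8.2,0.045],[0,0,0,8.2,0.045],[0,0,0,8.2,0.045],[0,0,0,8.2,0.045],[0,0,0,0,0.045]]]'
cat >> h.py <<'E'
def st(C=(.549,-.0222)):
    o=env.observe();p=o["position"];R=o["tool_rot"];d=p[:2]-C
    print("t%.2f"%o["time_s"],"p",p.round(4),"phi%.1f"%np.degrees(np.arctan2(R[1,0],R[0,0])),"r%.4f ang%.2f"%(np.hypot(*d),np.degrees(np.arctan2(d[1],d[0]))),"Ftool",(R.T@o["ft_force"]).round(2),"grip%.4f %.1f"%(o["grip_width"],o["gripper_force"]),"q6 %.1f"%o["q"][5])
    return o
E
python3 -c "
from h import *
o=st();print(o['tool_rot'].T@([.595,-.061,.066]-o['position']))"
```

```text
time_s: 1.05
position: [0.4103, 0.2187, 0.2424]
tool_rot: [[-0.913, 0.409, 0.0], [0.409, 0.913, 0.0], [-0.0, 0.0, -1.0]]
ft_force: [1.0, 0.5, -0.3]
grip_width: 0.0449
gripper_force: 0.0
time_s: 1.85
position: [0.5954, -0.0631, 0.2422]
tool_rot: [[-0.913, 0.409, -0.0], [0.409, 0.913, 0.0], [0.0, 0.0, -1.0]]
ft_force: [0.7, 0.7, -0.3]
grip_width: 0.0452
gripper_force: 0.0
time_s: 2.65
position: [0.5947, -0.0615, 0.2421]
tool_rot: [[0.001, 1.0, -0.0], [1.0, -0.001, 0.0], [0.0, -0.0, -1.0]]
ft_force: [0.1, 0.5, -0.8]
grip_width: 0.045
gripper_force: 0.0
time_s: 3.45
position: [0.5947, -0.0615, 0.2421]
tool_rot: [[0.911, 0.412, -0.0], [0.412, -0.911, 0.0], [-0.0, -0.0, -1.0]]
ft_force: [0.5, -0.8, 0.2]
grip_width: 0.0447
gripper_force: 0.0
time_s: 4.35
position: [0.5947, -0.0615, 0.2422]
tool_rot: [[0.755, -0.656, -0.0], [-0.656, -0.755, 0.0], [-0.0, 0.0, -1.0]]
ft_force: [-0.4, 1.0, 0.2]
grip_width: 0.0449
gripper_force: 0.0
t4.35 p [ 0.5947 -0.0615  0.2422] phi-41.0 r0.0603 ang-40.71 Ftool [-0.98 -0.49 -0.18] grip0.0449 0.0 q6 113.7
[-6.16794199e-05 -6.20795432e-04  1.76157036e-01]
```

```bash
python3 nudge.py '[[[0,0,0.03,0,0.045],[0,0,0.04,0,0.045],[0,0,0.04,0,0.045],[0,0,0.04,0,0.045],[0,0,0.026,0,0.045],[0,0,0,0,0.045]]]'
python3 nudge.py '[[[0,0,0,0,0.01],[0,0,0,0,0.01],[0,0,0,0,0.01],[0,0,0,0,0.01],[0,0,0,0,0.01],[0,0,0,0,0.01]]]' 20
python3 -c "
from h import *
t=env.get_image('top');c=t['pixels'][150:310,260:460,::-1];cv2.imwrite('pics/g.png',cv2.resize(c,None,fx=3,fy=3))
st()"
```

```text
time_s: 4.95
position: [0.593, -0.061, 0.063]
tool_rot: [[0.758, -0.652, -0.007], [-0.652, -0.758, 0.002], [-0.007, 0.003, -1.0]]
ft_force: [-0.1, -0.5, 0.1]
grip_width: 0.045
gripper_force: 0.0
time_s: 5.55
position: [0.5957, -0.0618, 0.0682]
tool_rot: [[0.756, -0.655, 0.004], [-0.655, -0.756, -0.001], [0.003, -0.001, -1.0]]
ft_force: [0.0, -0.3, 7.3]
grip_width: 0.0131
gripper_force: 21.2
t5.60 p [ 0.5957 -0.0618  0.0682] phi-40.9 r0.0612 ang-40.33 Ftool [ 0.56  0.45 -7.62] grip0.0130 21.2 q6 113.6
```

View pics/g.png

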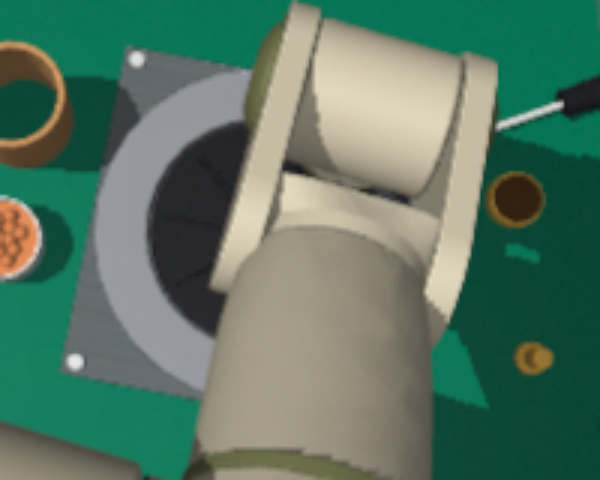

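The top view shows the arm over the wheel with the post held (opening 13 mm, grip 21 N) and nothing disturbed. I'll ease the vertical preload, then turn slowly counterclockwise.

```bash
S="python3 -c 'from h import *;st()'"
python3 nudge.py '[[[0,0,-0.003,0,0.01],[0,0,0,0,0.01]]]' 20 >/dev/null; eval $S
python3 nudge.py '[[[-0.00006,-0.00263,0,-2.5,0.01],[-0.00006,-0.00263,0,-2.5,0.01],[-0.00006,-0.00263,0,-2.5,0.01],[-0.00006,-0.00263,0,-2.5,0.01]]]' >/dev/null; eval $S
python3 nudge.py '[[[-0.00006,-0.00263,0,-2.5,0.01],[-0.00006,-0.00263,0,-2.5,0.01],[-0.00006,-0.00263,0,-2.5,0.01],[-0.00006,-0.00263,0,-2.5,0.01]]]' >/dev/null; eval $S
python3 nudge.py '[[[-0.00006,-0.00263,0,-2.5,0.01],[-0.00006,-0.00263,0,-2.5,0.01]]]' >/dev/null; eval $S
python3 nudge.py '[[[-0.00006,-0.00263,0,-2.5,0.01],[-0.00006,-0.00263,0,-2.5,0.01]]]' >/dev/null; eval $S
```

```text
t5.80 p [ 0.5951 -0.0621  0.0687] phi-40.9 r0.0609 ang-40.88 Ftool [ 5.71 -0.95 10.46] grip0.0136 21.2 q6 113.7
t6.20 p [ 0.6013 -0.0538  0.0687] phi-30.8 r0.0611 ang-31.12 Ftool [ 6.71  1.51 10.67] grip0.0133 21.2 q6 104.5
t6.60 p [ 0.606  -0.0443  0.0687] phi-20.8 r0.0612 ang-21.15 Ftool [ 6.84  2.8  11.38] grip0.0128 21.2 q6 95.5
t6.80 p [ 0.6077 -0.0393  0.0687] phi-15.8 r0.0612 ang-16.20 Ftool [ 7.46  2.66 11.7 ] grip0.0133 21.2 q6 91.0
t7.00 p [ 0.609  -0.0341  0.0687] phi-10.8 r0.0612 ang-11.20 Ftool [ 7.28  2.84 12.48] grip0.0127 21.2 q6 86.5
```

```bash
S="python3 -c 'from h import *;st()'"
python3 nudge.py '[[[0.001,0,0.0018,0,0.01],[0,0,0,0,0.01]]]' 20 >/dev/null; eval $S
for i in 1; do
python3 nudge.py '[[[-0.00006,-0.00263,0,-2.5,0.01],[-0.00006,-0.00263,0,-2.5,0.01],[-0.00006,-0.00263,0,-2.5,0.01]]]' >/dev/null; eval $S
python3 nudge.py '[[[-0.00006,-0.00263,0,-2.5,0.01],[-0.00006,-0.00263,0,-2.5,0.01],[-0.00006,-0.00263,0,-2.5,0.01]]]' >/dev/null; eval $S
python3 nudge.py '[[[-0.00006,-0.00263,0,-2.5,0.01],[-0.00006,-0.00263,0,-2.5,0.01],[-0.00006,-0.00263,0,-2.5,0.01]]]' >/dev/null; eval $S
python3 nudge.py '[[[-0.00006,-0.00263,0,-2.5,0.01],[-0.00006,-0.00263,0,-2.5,0.01],[-0.00006,-0.00263,0,-2.5,0.01]]]' >/dev/null; eval $S
done
```

```text
t7.20 p [ 0.6093 -0.0337  0.0684] phi-10.9 r0.0613 ang-10.83 Ftool [-1.15  2.   -3.81] grip0.0133 22.5 q6 86.7
t7.50 p [ 0.6102 -0.0262  0.0684] phi-3.3 r0.0613 ang-3.73 Ftool [-1.86  2.59 -3.36] grip0.0130 22.6 q6 79.8
t7.80 p [ 0.6102 -0.0183  0.0684] phi4.2 r0.0613 ang3.62 Ftool [-1.98  2.89 -3.29] grip0.0128 22.6 q6 73.1
t8.10 p [ 0.6091 -0.0106  0.0684] phi11.7 r0.0612 ang10.94 Ftool [-2.27  2.88 -3.69] grip0.0130 22.6 q6 66.3
t8.40 p [ 0.6071 -0.003   0.0684] phi19.2 r0.0612 ang18.28 Ftool [-2.81  2.14 -3.97] grip0.0127 22.5 q6 59.4
```

Free drag reads about 2.5 N here. The radial and vertical loads are small, so I'll carry on.

```bash
S="python3 -c 'from h import *;st()'"
python3 nudge.py '[[[-0.00006,-0.00263,0,-2.5,0.01],[-0.00006,-0.00263,0,-2.5,0.01],[-0.00006,-0.00263,0,-2.5,0.01]]]' >/dev/null; eval $S
python3 nudge.py '[[[-0.00006,-0.00263,0,-2.5,0.01],[-0.00006,-0.00263,0,-2.5,0.01],[-0.00006,-0.00263,0,-2.5,0.01]]]' >/dev/null; eval $S
python3 nudge.py '[[[-0.00006,-0.00263,0,-2.5,0.01],[-0.00006,-0.00263,0,-2.5,0.01],[-0.00006,-0.00263,0,-2.5,0.01]]]' >/dev/null; eval $S
python3 nudge.py '[[[-0.00006,-0.00263,0,-2.5,0.01],[-0.00006,-0.00263,0,-2.5,0.01],[-0.00006,-0.00263,0,-2.5,0.01]]]' >/dev/null; eval $S
python3 nudge.py '[[[-0.00006,-0.00263,0,-2.5,0.01],[-0.00006,-0.00263,0,-2.5,0.01],[-0.00006,-0.00263,0,-2.5,0.01]]]' >/dev/null; eval $S
```

```text
t8.70 p [0.6041 0.0042 0.0684] phi26.7 r0.0611 ang25.63 Ftool [-3.2   2.93 -3.6 ] grip0.0133 22.5 q6 52.6
t9.00 p [0.6001 0.011  0.0684] phi34.2 r0.0609 ang32.98 Ftool [-3.73  2.05 -3.25] grip0.0131 22.5 q6 45.6
t9.30 p [0.5953 0.0172 0.0684] phi41.7 r0.0608 ang40.34 Ftool [-2.35  3.12 -3.35] grip0.0129 22.5 q6 38.7
t9.60 p [0.5898 0.0226 0.0684] phi49.2 r0.0606 ang47.72 Ftool [-3.46  2.76 -3.16] grip0.0129 22.5 q6 31.6
t9.90 p [0.5836 0.0274 0.0684] phi56.7 r0.0604 ang55.10 Ftool [-3.59  1.8  -2.18] grip0.0131 22.5 q6 24.5
```

```bash
S="python3 -c 'from h import *;st()'"
python3 nudge.py '[[[-0.00006,-0.00263,0,-2.5,0.01],[-0.00006,-0.00263,0,-2.5,0.01],[-0.00006,-0.00263,0,-2.5,0.01]]]' >/dev/null; eval $S
python3 nudge.py '[[[-0.00006,-0.00263,0,-2.5,0.01],[-0.00006,-0.00263,0,-2.5,0.01],[-0.00006,-0.00263,0,-2.5,0.01]]]' >/dev/null; eval $S
python3 nudge.py '[[[-0.00006,-0.00263,0,-2.5,0.01],[-0.00006,-0.00263,0,-2.5,0.01],[-0.00006,-0.00263,0,-2.5,0.01]]]' >/dev/null; eval $S
python3 nudge.py '[[[-0.00006,-0.00263,0,-2.5,0.01],[-0.00006,-0.00263,0,-2.5,0.01],[-0.00006,-0.00263,0,-2.5,0.01]]]' >/dev/null; eval $S
python3 nudge.py '[[[-0.00006,-0.00263,0,-2.5,0.01],[-0.00006,-0.00263,0,-2.5,0.01],[-0.00006,-0.00263,0,-2.5,0.01]]]' >/dev/null; eval $S
```

```text
t10.20 p [0.5768 0.0313 0.0684] phi64.2 r0.0603 ang62.51 Ftool [-3.37  2.88 -1.87] grip0.0131 22.4 q6 17.3
t10.50 p [0.5696 0.0342 0.0684] phi71.7 r0.0601 ang69.94 Ftool [-3.5   1.98 -2.53] grip0.0130 22.4 q6 10.0
t10.80 p [0.5621 0.0362 0.0684] phi79.2 r0.0599 ang77.38 Ftool [-3.91  2.77 -2.11] grip0.0130 22.4 q6 2.5
t11.10 p [0.5543 0.0372 0.0684] phi86.7 r0.0597 ang84.87 Ftool [-2.96  1.72 -2.15] grip0.0133 22.4 q6 -5.0
t11.40 p [0.5466 0.0372 0.0685] phi94.2 r0.0594 ang92.32 Ftool [-3.56  1.77 -1.32] grip0.0133 22.4 q6 -12.6
```

```bash
S="python3 -c 'from h import *;st()'"
python3 nudge.py '[[[-0.00006,-0.00263,0,-2.5,0.01],[-0.00006,-0.00263,0,-2.5,0.01],[-0.00006,-0.00263,0,-2.5,0.01]]]' >/dev/null; eval $S
python3 nudge.py '[[[-0.00006,-0.00263,0,-2.5,0.01],[-0.00006,-0.00263,0,-2.5,0.01],[-0.00006,-0.00263,0,-2.5,0.01]]]' >/dev/null; eval $S
python3 nudge.py '[[[-0.00006,-0.00263,0,-2.5,0.01],[-0.00006,-0.00263,0,-2.5,0.01],[-0.00006,-0.00263,0,-2.5,0.01]]]' >/dev/null; eval $S
python3 nudge.py '[[[-0.00006,-0.00263,0,-2.5,0.01],[-0.00006,-0.00263,0,-2.5,0.01],[-0.00006,-0.00263,0,-2.5,0.01]]]' >/dev/null; eval $S
python3 nudge.py '[[[-0.00006,-0.00263,0,-2.5,0.01],[-0.00006,-0.00263,0,-2.5,0.01],[-0.00006,-0.00263,0,-2.5,0.01]]]' >/dev/null; eval $S
```

```text
t11.70 p [0.5388 0.0362 0.0684] phi101.7 r0.0593 ang99.88 Ftool [-2.2   1.76 -1.41] grip0.0129 22.3 q6 -20.3
t12.00 p [0.5313 0.0341 0.0684] phi109.2 r0.0590 ang107.43 Ftool [-4.39  2.88 -1.56] grip0.0134 22.3 q6 -28.2
t12.30 p [0.5241 0.0311 0.0684] phi116.7 r0.0589 ang115.04 Ftool [-3.25  2.08  0.16] grip0.0126 22.3 q6 -36.2
t12.60 p [0.5174 0.0272 0.0685] phi124.2 r0.0587 ang122.63 Ftool [-3.47  1.95 -1.11] grip0.0132 22.3 q6 -44.3
t12.90 p [0.5111 0.0225 0.0684] phi131.7 r0.0586 ang130.30 Ftool [-2.47  2.2  -0.88] grip0.0131 22.3 q6 -52.4
```

```bash
S="python3 -c 'from h import *;st()'"
python3 nudge.py '[[[-0.00006,-0.00263,0,-2.5,0.01],[-0.00006,-0.00263,0,-2.5,0.01],[-0.00006,-0.00263,0,-2.5,0.01]]]' >/dev/null; eval $S
python3 nudge.py '[[[-0.00006,-0.00263,0,-2.5,0.01],[-0.00006,-0.00263,0,-2.5,0.01],[-0.00006,-0.00263,0,-2.5,0.01]]]' >/dev/null; eval $S
python3 nudge.py '[[[-0.00006,-0.00263,0,-2.5,0.01],[-0.00006,-0.00263,0,-2.5,0.01],[-0.00006,-0.00263,0,-2.5,0.01]]]' >/dev/null; eval $S
python3 nudge.py '[[[-0.00006,-0.00263,0,-2.5,0.01],[-0.00006,-0.00263,0,-2.5,0.01],[-0.00006,-0.00263,0,-2.5,0.01]]]' >/dev/null; eval $S
python3 nudge.py '[[[-0.00006,-0.00263,0,-2.5,0.01],[-0.00006,-0.00263,0,-2.5,0.01],[-0.00006,-0.00263,0,-2.5,0.01]]]' >/dev/null; eval $S
```

```text
t13.20 p [0.5056 0.0169 0.0684] phi139.2 r0.0584 ang137.98 Ftool [-2.22  2.1  -0.81] grip0.0126 22.3 q6 -60.7
t13.50 p [0.5009 0.0107 0.0684] phi146.7 r0.0583 ang145.66 Ftool [-2.7   3.3  -1.58] grip0.0133 22.3 q6 -69.0
t13.80 p [0.4969 0.0039 0.0684] phi154.2 r0.0583 ang153.39 Ftool [-3.25  2.7  -1.85] grip0.0134 22.3 q6 -77.4
t14.10 p [ 0.4939 -0.0034  0.0684] phi161.7 r0.0582 ang161.12 Ftool [-3.14  3.51 -1.94] grip0.0131 22.3 q6 -85.9
t14.40 p [ 0.4919 -0.0109  0.0684] phi169.2 r0.0582 ang168.83 Ftool [-3.76  2.47 -1.32] grip0.0132 22.4 q6 -94.3
```

```bash
S="python3 -c 'from h import *;st()'"
python3 nudge.py '[[[-0.00006,-0.00263,0,-2.5,0.01],[-0.00006,-0.00263,0,-2.5,0.01],[-0.00006,-0.00263,0,-2.5,0.01]]]' >/dev/null; eval $S
python3 nudge.py '[[[-0.00006,-0.00263,0,-2.5,0.01],[-0.00006,-0.00263,0,-2.5,0.01],[-0.00006,-0.00263,0,-2.5,0.01]]]' >/dev/null; eval $S
python3 nudge.py '[[[-0.00006,-0.00263,0,-2.5,0.01],[-0.00006,-0.00263,0,-2.5,0.01],[-0.00006,-0.00263,0,-2.5,0.01]]]' >/dev/null; eval $S
python3 nudge.py '[[[-0.00006,-0.00263,0,-2.5,0.01],[-0.00006,-0.00263,0,-2.5,0.01],[-0.00006,-0.00263,0,-2.5,0.01]]]' >/dev/null; eval $S
```

```text
t14.70 p [ 0.4909 -0.0187  0.0684] phi176.7 r0.0582 ang176.58 Ftool [-2.91  2.3  -2.23] grip0.0133 22.4 q6 -102.7
t15.00 p [ 0.4909 -0.0261  0.0685] phi-175.9 r0.0582 ang-176.13 Ftool [-4.38  6.45 -3.23] grip0.0133 22.6 q6 -111.1
t15.30 p [ 0.4918 -0.0335  0.0685] phi-168.4 r0.0583 ang-168.86 Ftool [-5.06  7.97 -4.01] grip0.0133 22.7 q6 -119.5
t15.60 p [ 0.4938 -0.0412  0.0684] phi-160.8 r0.0584 ang-161.03 Ftool [-5.04  6.18 -4.16] grip0.0130 22.6 q6 -127.8
```

The drag rises near phi -168°. I'll go past it in fine steps, then come back through it.

```bash
S="python3 -c 'from h import *;st()'"
python3 nudge.py '[[[-0.00006,-0.00263,0,-2.5,0.01]]]' >/dev/null; eval $S
python3 nudge.py '[[[-0.00006,-0.00263,0,-2.5,0.01]]]' >/dev/null; eval $S
python3 nudge.py '[[[-0.00006,-0.00263,0,-2.5,0.01]]]' >/dev/null; eval $S
python3 nudge.py '[[[-0.00006,-0.00263,0,-2.5,0.01]]]' >/dev/null; eval $S
python3 nudge.py '[[[-0.00006,-0.00263,0,-2.5,0.01]]]' >/dev/null; eval $S
python3 nudge.py '[[[-0.00006,-0.00263,0,-2.5,0.01]]]' >/dev/null; eval $S
echo back
python3 nudge.py '[[[-0.00006,0.00263,0,2.5,0.01]]]' >/dev/null; eval $S
python3 nudge.py '[[[-0.00006,0.00263,0,2.5,0.01]]]' >/dev/null; eval $S
python3 nudge.py '[[[-0.00006,0.00263,0,2.5,0.01]]]' >/dev/null; eval $S
python3 nudge.py '[[[-0.00006,0.00263,0,2.5,0.01]]]' >/dev/null; eval $S
python3 nudge.py '[[[-0.00006,0.00263,0,2.5,0.01]]]' >/dev/null; eval $S
python3 nudge.py '[[[-0.00006,0.00263,0,2.5,0.01]]]' >/dev/null; eval $S
python3 nudge.py '[[[-0.00006,0.00263,0,2.5,0.01]]]' >/dev/null; eval $S
python3 nudge.py '[[[-0.00006,0.00263,0,2.5,0.01]]]' >/dev/null; eval $S
python3 nudge.py '[[[-0.00006,0.00263,0,2.5,0.01]]]' >/dev/null; eval $S
python3 nudge.py '[[[-0.00006,0.00263,0,2.5,0.01]]]' >/dev/null; eval $S
python3 nudge.py '[[[-0.00006,0.00263,0,2.5,0.01]]]' >/dev/null; eval $S
python3 nudge.py '[[[-0.00006,0.00263,0,2.5,0.01]]]' >/dev/null; eval $S
python3 nudge.py '[[[-0.00006,0.00263,0,2.5,0.01]]]' >/dev/null; eval $S
python3 nudge.py '[[[-0.00006,0.00263,0,2.5,0.01]]]' >/dev/null; eval $S
python3 nudge.py '[[[-0.00006,0.00263,0,2.5,0.01]]]' >/dev/null; eval $S
python3 nudge.py '[[[-0.00006,0.00263,0,2.5,0.01]]]' >/dev/null; eval $S
python3 nudge.py '[[[-0.00006,0.00263,0,2.5,0.01]]]' >/dev/null; eval $S
```

```text
t15.70 p [ 0.4947 -0.0438  0.0685] phi-158.3 r0.0584 ang-158.32 Ftool [-4.44  4.38 -4.42] grip0.0133 22.6 q6 -130.5
t15.80 p [ 0.4958 -0.0464  0.0684] phi-155.8 r0.0585 ang-155.57 Ftool [-3.83  3.06 -2.88] grip0.0129 22.5 q6 -133.3
t15.90 p [ 0.4969 -0.0489  0.0684] phi-153.3 r0.0585 ang-152.86 Ftool [-3.78  2.32 -2.52] grip0.0133 22.5 q6 -136.0
t16.00 p [ 0.4982 -0.0513  0.0684] phi-150.8 r0.0586 ang-150.23 Ftool [-3.68  2.85 -3.48] grip0.0127 22.5 q6 -138.7
t16.10 p [ 0.4995 -0.0535  0.0684] phi-148.3 r0.0586 ang-147.69 Ftool [-4.42  2.5  -3.2 ] grip0.0131 22.5 q6 -141.4
t16.20 p [ 0.5009 -0.0557  0.0684] phi-145.8 r0.0587 ang-145.12 Ftool [-3.91  2.43 -2.87] grip0.0128 22.5 q6 -144.1
back
t16.30 p [ 0.4998 -0.054   0.0684] phi-148.4 r0.0586 ang-147.13 Ftool [-3.72  1.12 -2.86] grip0.0133 22.5 q6 -141.3
t16.40 p [ 0.4983 -0.0515  0.0684] phi-151.0 r0.0586 ang-149.94 Ftool [-3.38  0.47 -1.74] grip0.0129 22.4 q6 -138.5
t16.50 p [ 0.4971 -0.0492  0.0684] phi-153.5 r0.0585 ang-152.55 Ftool [-3.18  0.1  -2.29] grip0.0131 22.4 q6 -135.8
t16.60 p [ 0.496  -0.047   0.0684] phi-156.0 r0.058
[... 862 characters left out ...]
22.4 q6 -113.7
t17.40 p [ 0.491  -0.0271  0.0685] phi-176.0 r0.0582 ang-175.21 Ftool [-2.02 -2.57 -1.44] grip0.0133 22.4 q6 -110.9
t17.50 p [ 0.4908 -0.0243  0.0684] phi-178.5 r0.0582 ang-177.97 Ftool [-2.27 -0.38 -3.03] grip0.0128 22.4 q6 -108.1
t17.60 p [ 0.4908 -0.0215  0.0684] phi179.0 r0.0582 ang179.28 Ftool [-2.65  0.14 -2.22] grip0.0130 22.4 q6 -105.3
t17.70 p [ 0.4909 -0.0188  0.0684] phi176.5 r0.0582 ang176.65 Ftool [-2.68 -0.01 -1.48] grip0.0130 22.4 q6 -102.5
t17.80 p [ 0.4911 -0.0162  0.0684] phi174.0 r0.0582 ang174.09 Ftool [-2.76  0.12 -2.54] grip0.0129 22.4 q6 -99.7
t17.90 p [ 0.4915 -0.0136  0.0684] phi171.5 r0.0582 ang171.48 Ftool [-1.94 -0.77 -1.67] grip0.0132 22.4 q6 -96.9
```

```bash
S="python3 -c 'from h import *;st((.5505,-.0224))'"
python3 nudge.py '[[[-0.00006,-0.00263,0,-2.5,0.01]]]' >/dev/null; eval $S
python3 nudge.py '[[[-0.00006,-0.00263,0,-2.5,0.01]]]' >/dev/null; eval $S
python3 nudge.py '[[[-0.00006,-0.00263,0,-2.5,0.01]]]' >/dev/null; eval $S
python3 nudge.py '[[[-0.00006,-0.00263,0,-2.5,0.01]]]' >/dev/null; eval $S
python3 nudge.py '[[[-0.00006,-0.00263,0,-2.5,0.01]]]' >/dev/null; eval $S
python3 nudge.py '[[[-0.00006,-0.00263,0,-2.5,0.01]]]' >/dev/null; eval $S
python3 nudge.py '[[[-0.00006,-0.00263,0,-2.5,0.01]]]' >/dev/null; eval $S
python3 nudge.py '[[[-0.00006,-0.00263,0,-2.5,0.01]]]' >/dev/null; eval $S
python3 - <<'E'
from h import *
P=np.array([[.6013,-.0538],[.606,-.0443],[.6093,-.0337],[.6102,-.0183],[.6071,-.003],[.6001,.011],[.5898,.0226],[.5768,.0313],[.5621,.0362],[.5466,.0372],[.5313,.0341],[.5174,.0272],[.5056,.0169],[.4969,.0039],[.4919,-.0109],[.4909,-.0261],[.4938,-.0412],[.4969,-.0489],[.5009,-.0557]])
A=np.c_[2*P,np.ones(len(P))];s=np.linalg.lstsq(A,(P**2).sum(1),rcond=None)[0];C=s[:2];r=np.sqrt(s[2]+C@C);print("C",C,r,(np.hypot(*(P-C).T)-r).round(5))
E
```

```text
t18.00 p [ 0.4912 -0.0158  0.0684] phi174.0 r0.0597 ang173.63 Ftool [-2.06  1.62 -1.14] grip0.0132 22.4 q6 -99.8
t18.10 p [ 0.4909 -0.0186  0.0684] phi176.7 r0.0597 ang176.33 Ftool [-2.71  2.93 -3.19] grip0.0133 22.4 q6 -102.7
t18.20 p [ 0.4908 -0.0213  0.0684] phi179.2 r0.0597 ang178.92 Ftool [-2.31  2.16 -2.  ] grip0.0128 22.4 q6 -105.5
t18.30 p [ 0.4908 -0.0238  0.0684] phi-178.3 r0.0597 ang-178.68 Ftool [-2.81  5.06 -3.04] grip0.0130 22.5 q6 -108.3
t18.40 p [ 0.4909 -0.0261  0.0684] phi-175.9 r0.0597 ang-176.44 Ftool [-3.89  6.31 -3.48] grip0.0129 22.6 q6 -111.1
t18.50 p [ 0.4911 -0.0285  0.0685] phi-173.4 r0.0597 ang-174.14 Ftool [-2.56  8.47 -3.69] grip0.0130 22.6 q6 -113.9
t18.60 p [ 0.4914 -0.031   0.0685] phi-170.9 r0.0597 ang-171.76 Ftool [-4.01  7.78 -4.83] grip0.0130 22.7 q6 -116.7
t18.70 p [ 0.4918 -0.0335  0.0685] phi-168.4 r0.0597 ang-169.33 Ftool [-4.36  7.97 -4.03] grip0.0134 22.7 q6 -119.5
C [ 0.55054121 -0.02242733] 0.05975140286983673 [-8.0e-05 -1.4e-04  8.0e-05  5.0e-05  5.0e-05  3.0e-05 -1.0e-05  5.0e-05
  0.0e+00  1.0e-05 -4.0e-05 -8.0e-05 -3.0e-05  0.0e+00  1.0e-05  0.0e+00
  1.0e-05  7.0e-05  1.0e-05]
```

```bash
python3 - <<'E'
import numpy as np
from scipy.optimize import least_squares
C=np.array([.55054,-.02243])
ccw=[(.4912,-.0158,1.62),(.4909,-.0186,2.93),(.4908,-.0213,2.16),(.4908,-.0238,5.06),(.4909,-.0261,6.31),(.4911,-.0285,8.47),(.4914,-.031,7.78),(.4918,-.0335,7.97),(.4909,-.0187,2.3),(.4909,-.0261,6.45),(.4918,-.0335,7.97),(.4938,-.0412,6.18),(.4947,-.0438,4.38),(.4958,-.0464,3.06),(.4969,-.0489,2.32),(.4982,-.0513,2.85),(.4995,-.0535,2.5)]
cw=[(.4971,-.0492,.1),(.496,-.047,-1.44),(.4952,-.0448,-3.28),(.4944,-.0426,-4.),(.4935,-.0403,-4.72),(.4929,-.0378,-4.91),(.4922,-.0352,-4.86),(.4917,-.0326,-4.02),(.4913,-.0298,-3.11),(.491,-.0271,-2.57),(.4908,-.0243,-.38),(.4908,-.0215,.14),(.4909,-.0188,0),(.4911,-.0162,.12),(.4915,-.0136,-.77)]
for n,D in(("ccw",ccw),("cw",cw)):
    D=np.array(D);th=np.degrees(np.arctan2(*(D[:,:2]-C).T[::-1]))%360
    def f(p,w=None):
        W=p[3] if w is None else w
        x=np.clip((th-p[0])/W,-.5,.5);return p[1]+p[2]*np.cos(np.pi*x)**2-D[:,2]
    a=least_squares(f,[192,1,5,27.5]);b=least_squares(lambda p:f(p,27.5),[192,1,5]);print(n,a.x.round(2),b.x.round(2),b.cost)
E
```

```text
ccw [190.68   2.22   6.24  33.96] [190.2    2.77   5.94] 4.592360367982746
cw [ 1.9412e+02 -3.0000e-02 -5.1200e+00  3.2380e+01] [194.26  -0.41  -5.  ] 2.0613156349517965
```

Both directions together put the patch middle at about 192.3° (-167.7°). A small last step, then I settle.

```bash
S="python3 -c 'from h import *;st((.5505,-.0224))'"
python3 nudge.py '[[[-0.00002,-0.0012,0,-1.2,0.01],[0,0,0,0,0.01],[0,0,0,0,0.01],[0,0,0,0,0.01]]]' >/dev/null; eval $S
```

```text
t19.10 p [ 0.4922 -0.0352  0.0685] phi-167.2 r0.0597 ang-167.61 Ftool [-2.31  4.04 -5.93] grip0.0133 22.7 q6 -120.7
```

```bash
S="python3 -c 'from h import *;st((.5505,-.0224))'"
python3 nudge.py '[[[0.0004,0.0005,-0.0008,0,0.01],[0,0,0,0,0.01]]]' >/dev/null; eval $S
python3 nudge.py '[[[0,0,0,0,0.04],[0,0,0,0,0.04],[0,0,0,0,0.04],[0,0,0,0,0.04]]]' >/dev/null; eval $S
python3 nudge.py '[[[0,0,-0.02,0,0.04],[0,0,-0.04,0,0.04],[0,0,-0.05,0,0.04],[0,0,-0.03,0,0.04],[0,0,0,0,0.04]]]' >/dev/null; eval $S
python3 -c "
from h import *
o=st();R=o['tool_rot'];print((R.T@([.4528,-.2375,.15]-o['position'])).round(4),R.round(3), o['q'].round(1))"
```

```text
t19.30 p [ 0.4922 -0.0352  0.0686] phi-167.3 r0.0597 ang-167.66 Ftool [-6.45  1.42  4.  ] grip0.0128 21.8 q6 -120.7
t19.70 p [ 0.4908 -0.0353  0.0684] phi-167.2 r0.0611 ang-167.86 Ftool [-0.11  0.22 -1.04] grip0.0399 0.0 q6 -120.7
t20.20 p [ 0.4923 -0.0356  0.2124] phi-167.2 r0.0597 ang-167.21 Ftool [-0.34  0.36  0.27] grip0.0400 0.0 q6 -120.7
t20.20 p [ 0.4923 -0.0356  0.2124] phi-167.2 r0.0583 ang-166.69 Ftool [-0.34  0.36  0.27] grip0.0400 0.0 q6 -120.7
[ 0.0836 -0.1879  0.0626] [[-0.975 -0.221  0.008]
 [-0.221  0.975 -0.003]
 [-0.007 -0.004 -1.   ]] [ -17.9   17.5   86.3   -0.    75.7 -120.7]
```

```bash

python3 nudge.py '[[[0.0167,-0.0376,0.0125,0,0.04],[0.0167,-0.0376,0.0125,0,0.04],[0.0167,-0.0376,0.0125,0,0.04],[0.0167,-0.0376,0.0125,0,0.04],[0.0167,-0.0376,0.0125,0,0.04],[0,0,0,0,0.04],[0,0,0,0,0.04]]]' >/dev/null
python3 -c "
from h import *
o=st();R=o['tool_rot'];print((R.T@([.4528,-.2375,.021]-o['position'])).round(4))
t=env.get_image('top');cv2.imwrite('pics/w.png',cv2.resize(t['pixels'][165:305,285:485,::-1],None,fx=4,fy=4,interpolation=cv2.INTER_CUBIC))"
```

```text
t20.90 p [ 0.4504 -0.2372  0.1447] phi-167.3 r0.2366 ang-114.63 Ftool [-0.31  0.35 -0.37] grip0.0399 0.0 q6 -143.8
[-0.0024 -0.001   0.1237]
```

View pics/w.png

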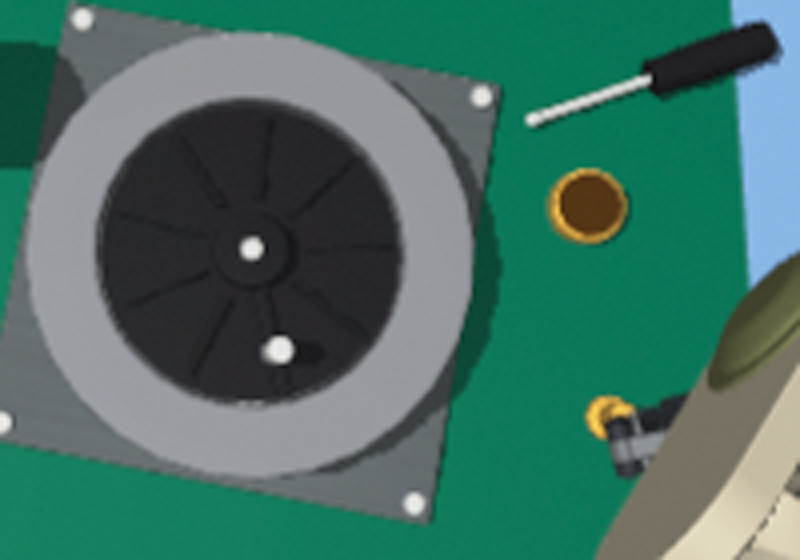

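The image shows the post top at (281,350) in the crop, i.e. (354.9,252.1), with the wheel left where it was. The marker is untouched at (608,415). Now I go down to the marker.

```bash

python3 nudge.py '[[[-0.0024,-0.001,0.03,0,0.04],[0,0,0.04,0,0.04],[0,0,0.03,0,0.04],[0,0,0.015,0,0.04],[0,0,0.006,0,0.04],[0,0,0,0,0.04],[0,0,0,0,0.04]]]' 20 >/dev/null
python3 -c "
from h import *
o=st()
t=env.get_image('top');h=at(t,347.6,226.6,.056);p=at(t,354.9,252.1,.084);print(h,p)
for c in((.5505,-.0224),h[:2]):
  d=p[:2]-c;print(np.hypot(*d),np.degrees(np.arctan2(d[1],d[0])))
s=env.get_image('scene');cv2.imwrite('pics/m.png',cv2.resize(s['pixels'][150:250,150:300,::-1],None,fx=4,fy=4,interpolation=cv2.INTER_CUBIC))"
```

```text
t21.65 p [ 0.4542 -0.2373  0.0258] phi-167.2 r0.2351 ang-113.78 Ftool [-0.53  0.62 -0.58] grip0.0396 0.0 q6 -143.7
[ 0.55055406 -0.02261783  0.056     ] [ 0.4906966 -0.0351565  0.084    ]
0.061148797779963564 -167.9588514791292
0.06115663984694775 -168.16900363925615
```

View pics/m.png

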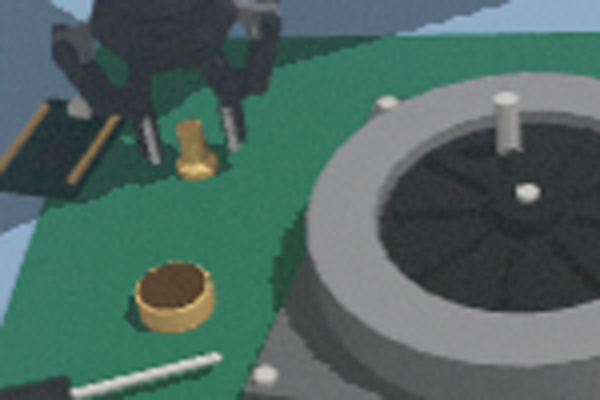

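The scene crop shows the marker standing between the open fingers at (195,150). The camera's post angle of -168.0° agrees with the arm's -167.7°.

```bash

python3 nudge.py '[[[0.0012,0,0.0045,0,0.04],[0,0,0,0,0.04],[0,0,0,0,0.01],[0,0,0,0,0.01],[0,0,0,0,0.01],[0,0,0,0,0.01],[0,0,0,0,0.01]]]' 25
python3 nudge.py '[[[0,0,-0.02,0,0.01],[0,0,-0.04,0,0.01],[0,0,-0.04,0,0.01],[0,0,-0.02,0,0.01],[0,0,0,0,0.01],[0,0,0,0,0.01]]]' 
python3 -c "
from h import *
o=st((.5505,-.0224));a=np.radians(-167.75);r=np.array([.5505+.11*np.cos(a),-.0224+.11*np.sin(a)]);print(r,(o['tool_rot'].T@(np.r_[r,.15]-o['position'])).round(4))
s=env.get_image('scene');cv2.imwrite('pics/m2.png',cv2.resize(s['pixels'][100:250,130:330,::-1],None,fx=4,fy=4,interpolation=cv2.INTER_CUBIC))"
```

```text
time_s: 22.45
position: [0.4526, -0.2379, 0.0208]
tool_rot: [[-0.975, -0.221, 0.0], [-0.221, 0.975, -0.0], [-0.0, -0.0, -1.0]]
ft_force: [-1.5, 0.3, 5.3]
grip_width: 0.015
gripper_force: 22.2
time_s: 23.05
position: [0.4522, -0.2375, 0.1397]
tool_rot: [[-0.975, -0.221, -0.0], [-0.221, 0.975, 0.0], [0.0, 0.001, -1.0]]
ft_force: [0.3, -0.6, -1.3]
grip_width: 0.0143
gripper_force: 25.1
t23.05 p [ 0.4522 -0.2375  0.1397] phi-167.2 r0.2365 ang-114.56 Ftool [-0.18 -0.65  1.26] grip0.0143 25.1 q6 -143.8
[ 0.44300458 -0.04573954] [-0.0335  0.189  -0.0102]
```

View pics/m2.png

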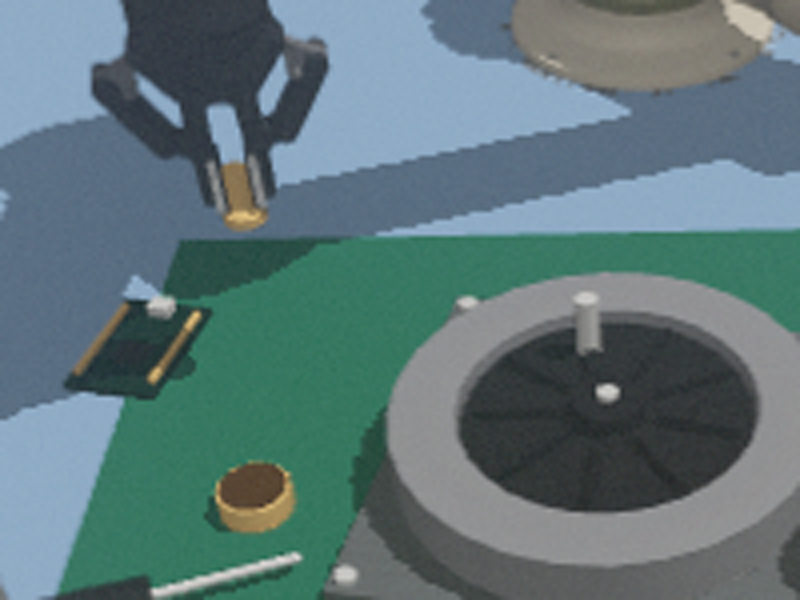

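The scene crop shows the marker held upright at (243,195), with its foot clear below the fingers. I carry it to the rim.

```bash

python3 nudge.py '[[[-0.0067,0.0378,0,0,0.01],[-0.0067,0.0378,0,0,0.01],[-0.0067,0.0378,0,0,0.01],[-0.0067,0.0378,0,0,0.01],[-0.0067,0.0378,0,0,0.01],[0,0,0.02,0,0.01],[0,0,0.025,0,0.01],[0,0,0.01,0,0.01],[0,0,0,0,0.01],[0,0,0,0,0.01]]]'
python3 -c "
from h import *
o=st((.5505,-.0224));print((o['tool_rot'].T@(np.array([.4430,-.0457,.0705])-o['position'])).round(4))"
```

```text
time_s: 24.1
position: [0.4435, -0.0463, 0.0854]
tool_rot: [[-0.975, -0.221, -0.0], [-0.221, 0.975, 0.0], [0.0, 0.0, -1.0]]
ft_force: [0.5, -0.1, -0.1]
grip_width: 0.0146
gripper_force: 25.2
t24.10 p [ 0.4435 -0.0463  0.0854] phi-167.2 r0.1097 ang-167.44 Ftool [-0.49 -0.24  0.07] grip0.0146 25.2 q6 -124.0
[0.0003 0.0006 0.0149]
```

```bash
S="python3 -c 'from h import *;st((.5505,-.0224))'"
python3 nudge.py '[[[0.0003,0.0006,0.006,0,0.01],[0,0,0.005,0,0.01],[0,0,0.002,0,0.01],[0,0,0,0,0.01]]]' >/dev/null; eval $S
python3 nudge.py '[[[0,0,0.001,0,0.01],[0,0,0,0,0.01]]]' >/dev/null; eval $S
python3 nudge.py '[[[0,0,0.0007,0,0.01],[0,0,0,0,0.01]]]' >/dev/null; eval $S
```

```text
t24.50 p [ 0.4428 -0.0455  0.0722] phi-167.2 r0.1101 ang-167.90 Ftool [ 0.01  0.09 -0.18] grip0.0148 25.2 q6 -124.0
t24.70 p [ 0.4429 -0.0455  0.0714] phi-167.2 r0.1100 ang-167.87 Ftool [-0.73  1.01  0.75] grip0.0146 25.2 q6 -124.0
t24.90 p [ 0.443  -0.0455  0.0709] phi-167.2 r0.1100 ang-167.85 Ftool [ 0.89 -0.28 -4.24] grip0.0146 26.0 q6 -124.0
```

Contact with the rim at 4 N; release and rise.

```bash
S="python3 -c 'from h import *;st((.5505,-.0224))'"
python3 nudge.py '[[[0,0,0,0,0.02],[0,0,0,0,0.03],[0,0,0,0,0.04],[0,0,0,0,0.04]]]' >/dev/null; eval $S
python3 nudge.py '[[[0,0,-0.02,0,0.04],[0,0,-0.04,0,0.04],[0,0,-0.04,0,0.04],[0,0,-0.03,0,0.04],[0,-0.04,0,0,0.04],[0,-0.04,0,0,0.04],[0,-0.04,0,0,0.04],[0,-0.04,0,0,0.04],[0,-0.02,0,0,0.04],[0,0,0,0,0.04]]]' >/dev/null; eval $S
python3 -c "
from h import *
t=env.get_image('top');s=env.get_image('scene')
a=cv2.resize(t['pixels'][170:300,280:480,::-1],None,fx=3,fy=3,interpolation=cv2.INTER_CUBIC);b=cv2.resize(s['pixels'][165:235,220:420,::-1],None,fx=3,fy=3,interpolation=cv2.INTER_CUBIC)
cv2.imwrite('pics/f.png',np.vstack([a,b]))"
```

```text
t25.30 p [ 0.4429 -0.0455  0.0706] phi-167.2 r0.1101 ang-167.89 Ftool [0.4  0.62 0.63] grip0.0396 0.0 q6 -124.0
t26.30 p [ 0.4829 -0.2233  0.2   ] phi-167.4 r0.2120 ang-108.60 Ftool [0.89 0.82 0.04] grip0.0397 0.0 q6 -140.2
```

View pics/f.png

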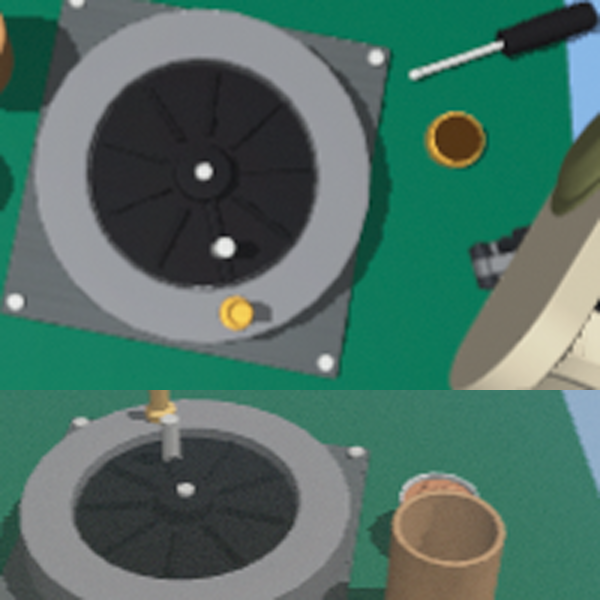

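Marker stands upright on the rim (crop (238,313)), in line with the hub (204,172) and post (224,247). I'll check the numbers.

```bash
python3 -c "
from h import *
t=env.get_image('top')
for u,v,z in((359.7,274.0,.086),(358.5,274.2,.054),(354.5,252,.084)):
  p=at(t,u,v,z);d=p[:2]-[.5505,-.0224];print(p.round(4),np.hypot(*d).round(4),np.degrees(np.arctan2(d[1],d[0])).round(2))"
```

```text
[ 0.4427 -0.0444  0.086 ] 0.11 -168.48
[ 0.4421 -0.0453  0.054 ] 0.1108 -168.07
[ 0.4909 -0.0343  0.084 ] 0.0607 -168.73
```

Marker at 110 mm and −168.3°, wheel at about −168°: they agree to within measurement error. Handing in.

```bash
python3 -c "
from rig import env
print(env.close_job())"
```

```text
the job is handed in; nothing more can be done
None
```

The wheel is left in the middle of its tight patch, at about −168°, with the brass marker standing upright on the rim in line with the post and rib; I handed the job in at about 26 s of the 72 s allowed, and the verdict was not shown.

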